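# Hold back the belt tensioner by its hidden bolt head

### The arm

A 7-joint arm with a two-finger parallel gripper is mounted at the origin on a cart in front of the work surface, level with it; the furniture and walls round the work are solid. World frame = base frame: x ahead of the robot, y to its left, z up, the work surface at z = 0. Lengths are in mm, angles in rad, forces in N, time in s.
With the tool pointing down it reaches from about 400 to 875 mm from the base axis. Payload 4.4 kg.
Tool frame: the origin (TCP) lies midway between the tips of the shut fingers; the grasp point (between the pads) lies 19 mm behind it; z points along the fingers, y is the direction in which the jaws open and shut (so a half turn about z gives the same grasp; the last joint's range is limited). The gripper opens to 85 mm and grips with 20 to 120 N. Pads are 22 mm wide; open, the fingers measure 114 mm over their backs; the gripper's body (76 mm by 85 mm) begins 54 mm behind the grasp point. The pads swing forward as they close: fully open they stand 13 mm farther back than shut.
Start: joints at [-1.383, 0.628, 0.038, 1.517, -0.027, 0.996, -0.02], TCP at [163.179, 629.198, 231.313] pointing down, gripper open.
Joint ranges: [-3.06, 3.06], [-0.37, 2.12], [-1.25, 1.32], [0.18, 2.47], [-1.1, 4.24], [0.23, 1.98], [-2.94, 2.94]. Speed limits (rad/s): [2.57, 2.57, 3.14, 3.14, 3.14, 3.14, 3.14].

### API

Orientations are given as [roll, pitch, yaw] about the fixed x, y, z axes, in that order (R = Rz(yaw) Ry(pitch) Rx(roll)).
In Python, from cell import ctrl, get_image gives the robot as it stands.
- The arm moves only by the tool send_rows, never from a script. Its argument "increments" is a list of rows, each an object with "rot": the turn, a rotation vector about the tool's x, y, z in rad, a list of three; "travel": the shift along the tool's x, y, z in cm, a list of three; "jaw": the closure, from -1 (fully open) to 1 (shut). A call has 1 to 5 rows; each row is the pose to reach, as a shift and turn from the pose commanded when the call began, along the tool's axes at that moment; what a row does not reach only later rows make up. A row lasts 1/12 s, in which the tool goes at most 41.7 mm and 7.16 degrees, less where a joint would pass 70% of its speed; a pose out of reach is approached as far as the arm can. A call with a gripper value outside its range is refused whole. The fingers move at their own pace and stop on an object; the grip force is fixed at half the most. Time passes only in rows, so rows that repeat a pose let the fingers close. It gives the time, the measured TCP pose, the force and the opening at its end, in the units of the state.
- ctrl.read_state(): the state, without advancing time (a new reading comes with each control period).
- get_image(name): name is "side" or "top"; returns a dict with "color" (480x640x3 uint8, red, green, blue), "vertical_fov" (degrees; the focal length in pixels is half the picture's height over the tangent of half this angle, whatever the lens; pixels are square), "cx", "cy" (the principal point, pixels), "R" (3x3) and "t" (3): a world point X has camera coordinates R X + t. Camera axes: x right, y down, z forward; pixel columns grow to the right and rows downward; lengths in mm; the calibration is good to about 2 mm. A picture is of the moment at which its call begins. There is no depth.
- ctrl.finish_job(): hands the job in, once; it reports no verdict.
The state is a dict: "clock": time; "qpos": joint angles; "qd": joint speeds; "tau": joint torques, N m; "eef_pos": TCP position; "tool_rot": TCP orientation; "force": force on the tool from outside, world axes, zero at the start; "torque": the same for the moment, N m; "width": finger opening in mm.
Only numpy, scipy, OpenCV 4.12 (cv2) and the standard library are available. Lean on these libraries where they do the work, as an engineer would, in place of code of your own. Each camera call takes 0.05 s, during which the arm holds its last target.

### The job

I am fitting a new drive belt to the tube rotator. Reach down into the narrow gap behind its front plate, grip the hexagon bolt head of the tensioner there, ease it round against its spring until the roller arm at the front is lifted right up to its stop pin, and keep holding it there: finish while still gripping the bolt head, do not let it spring back. Keep off the roller arm itself, where my hands go, and leave the belt guard, timer and beaker as they are.

Things in the scene. Friction and masses are not known exactly. Their poses are not given: they have to be found in the camera images.
- rotator: tube rotator fixed to the worktop, its side with two toothed pulleys towards the robot. Grey base 120 (x) x 180 (y) mm, top 15 mm up, two upright steel plates on it. Origin: middle of its underside; x points from the front plate to the back, y to its left seen from the robot, z up
- bolt_head: steel hexagon bolt head in the gap: 24 mm across flats, 16 mm long, axis along the rotator's x, on a 21 mm thick sleeve. Origin: its centre, 150 mm up, 24 mm behind the front plate, 28 mm before the rear one; 20 to 44 mm left of the rotator's middle. At joint value 0 its axes match the rotator's and two flats face +y and -y: fingers pointing down and closing along y grip them. It turns with the joint
- tensioner (a joint): turn of the bolt and roller arm together, rad: within 0.08 of 0 at the start (gripping may turn it a little), 0.5 with the arm against its stop pin, where it ends. Grows anticlockwise seen from the robot, about the rotator's -x: the top of the bolt head goes to +y, so a hand gripping from above comes to lean over to +y. The spring pulls back with 0.3 N m per rad; friction 0.03 N m
- idler_arm: roller arm of the tensioner on the front of the front plate, keyed to the bolt and held by a backing nut: 55 mm from the pivot to the white roller, pointing down to the right at rest. Origin: on the pivot axis, in the middle of the front plate. Not to be touched
- guard: belt guard taken off the rotator, a shallow grey sheet-metal tray 75 x 168 x 30 mm lying on the worktop in front of the rotator, loose; origin under its middle
- timer: white bench timer, 62 x 62 x 16 mm, lying on the worktop to the left behind the rotator, loose; origin under its middle
- beaker: glass beaker, 56 mm wide, 58 mm high, standing behind the rotator, loose; origin under its middle
- gap (a point): point at the top of the gap between the rotator's two plates, half-way between them, 168 mm up; axes as the rotator's. The plates run along y, 6 mm thick, 52 mm clear between them; top edges 168 mm (front) and 164 mm (rear) up, from 77 mm to the right (-y) to 58 mm to the left of this point, lower outside that. The gap is open above; a motor lies low in it, top 86 mm up

How it is judged (in metres and radians):
On the way:
1. the bolt head is gripped between the fingers in the gap, near its rest position (contact force between the fingers and bolt_head above 3 N and distance between the grasp point and bolt_head below 0.03 m and value of joint tensioner below 0.25 rad), for 0.1 s.
At the end, for the whole second after the job is handed in: the tensioner stands within 0.08 rad of its stop (joint above 0.42), still, held only by the fingers gripping the bolt head (over 3 N, head between the pads), and nothing touches the roller arm (value of joint tensioner above 0.42 rad and contact force between the fingers and bolt_head above 3 N and distance between the grasp point and bolt_head below 0.03 m and contact force between anything else and idler_arm below 0.5 N and angular speed of bolt_head below 0.1 rad/s); the arm keeps its last pose, push and grip.
It fails at once if the tensioner, once turned, springs back (faster than 3 rad/s) (velocity of joint tensioner below -3 rad/s and value of joint tensioner above 0.15 rad).
It fails at once if the robot pushes the roller arm (contact force between the arm and idler_arm above 2 N).
It fails at once if the fingers push the roller arm (contact force between the fingers and idler_arm above 2 N).
It fails at once if the belt guard, timer or beaker is moved more than 20 mm (distance of any of guard, timer, beaker from where it was at the start of the episode above 0.02 m).
It also fails if it takes over 40 s, if anything falls off the work surface, if the arm or the gripper's body presses on something with over 40 N, if the wrist force passes 120 N, or if a joint passes its speed limit or range.

## Working session

There is one attempt and no reset: what is moved stays moved. The work goes in short steps, Python scripts to look and compute and a tool call to move; the robot and the scene stay as the last step left them, time stands still between calls to the robot, and variables do not carry over. Pictures are saved under pics/ and viewed, and the job is handed in when it is done.

Besides the shell and the picture viewer there is one more tool, called after "Emit:" in YAML: its name, and indented under it one key for each argument. send_rows: Moves the arm, as the interface text tells. Its arguments: {"type":"object","properties":{"increments":{"type":"array"}},"required":["increments"]}

```bash
mkdir -p pics; ls; python3 - <<'E'
from cell import ctrl,get_image
import cv2,numpy as np
for n in("side","top"):
    d=get_image(n); cv2.imwrite(f"pics/{n}0.png",d["color"][...,::-1]); np.savez(f"{n}0.npz",**d)
    print(n,d["vertical_fov"],d["cx"],d["cy"],np.round(d["R"],4).tolist(),d["t"], -np.array(d["R"]).T@d["t"])
print(ctrl.read_state())
E
```

```text
pics
side 57.78249551600904 324.4430461911016 237.83128804161845 [[-0.9062, -0.4227, -0.0087], [-0.248, 0.5479, -0.7989], [0.3425, -0.7218, -0.6014]] [466.68462784 255.73154645 703.83219461] [245.27384792 565.21744714 631.61926891]
top 42.075079916247056 324.45604744463026 234.46243192033558 [[-0.0195, -0.9998, -0.0093], [-0.9973, 0.0201, -0.0712], [0.0713, 0.0078, -0.9974]] [ -62.35467885  560.63207869 1147.7570911 ] [ 476.02273241  -82.62074208 1184.11103576]
{'clock': 0.1, 'qpos': array([-1.38281452,  0.62924449,  0.03844741,  1.5182689 , -0.02699676,
        0.99632013, -0.01997282]), 'qd': array([ 0.00042933, -0.00110854, -0.00217635, -0.00253437, -0.00170129,
        0.00070428,  0.00109444]), 'tau': array([ 2.23655217e-03, -5.64532828e+01,  1.23023920e+00, -1.93974495e+01,
        1.13091938e-02,  5.50427314e-03, -9.65820874e-06]), 'eef_pos': array([163.02377837, 628.63865052, 230.48674289]), 'tool_rot': array([-3.13986992e+00,  2.13399567e-05,  2.88783764e+00]), 'force': array([ 0.49376561, -0.45439932,  0.19805029]), 'torque': array([-0.0309729 ,  0.02045766, -0.0446825 ]), 'width': 85.5137334058073}
```

View pics/side0.png

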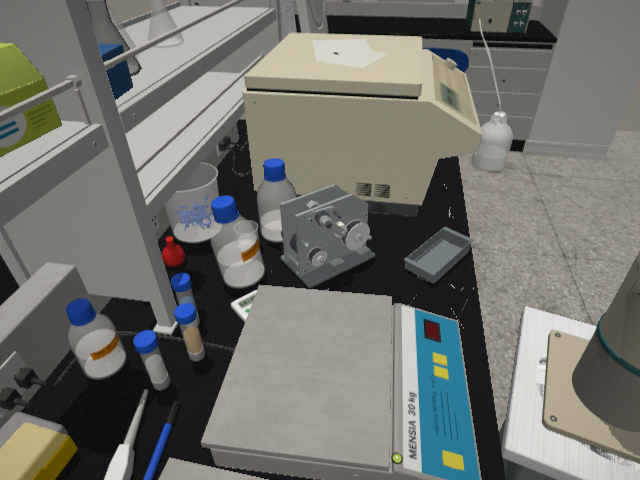

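View pics/top0.png

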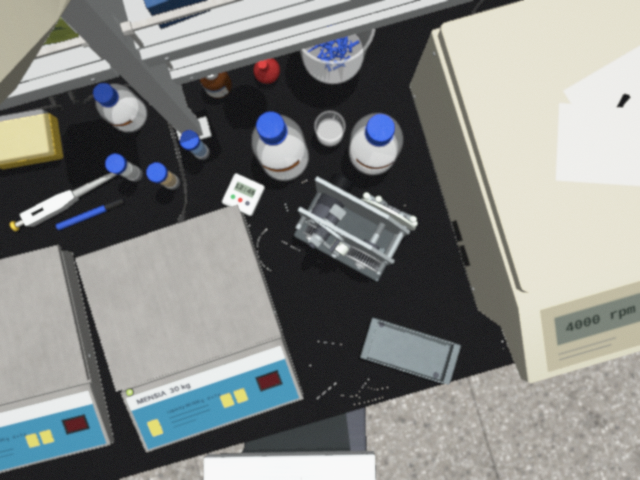

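The side view shows the rotator around (330,235), and the top view shows it around (357,230). The guard is in front of it. In the top view the timer is at (243,195) and the beaker at (330,127). Next I'll zoom in.

```bash
python3 - <<'E'
import cv2
a=cv2.imread("pics/side0.png")[170:300,260:400]; cv2.imwrite("pics/s0z.png",cv2.resize(a,None,fx=4.5,fy=4.5,interpolation=cv2.INTER_CUBIC))
a=cv2.imread("pics/top0.png")[165:290,280:430]; cv2.imwrite("pics/t0z.png",cv2.resize(a,None,fx=4.5,fy=4.5,interpolation=cv2.INTER_CUBIC))
E
```

```text
(no output)
```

View pics/s0z.png

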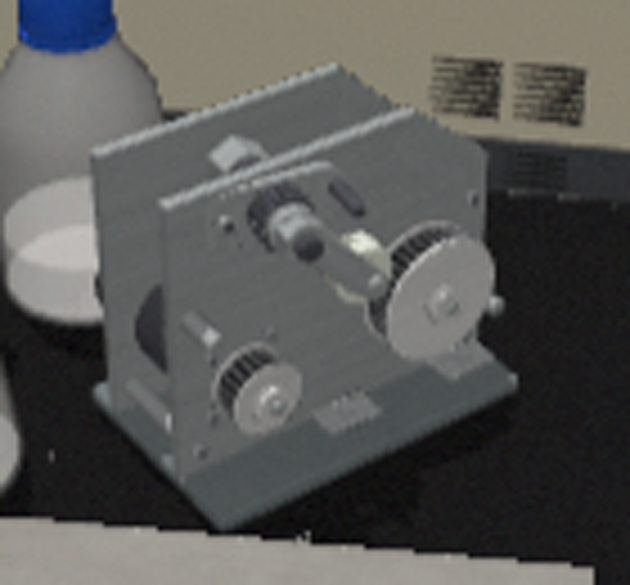

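View pics/t0z.png

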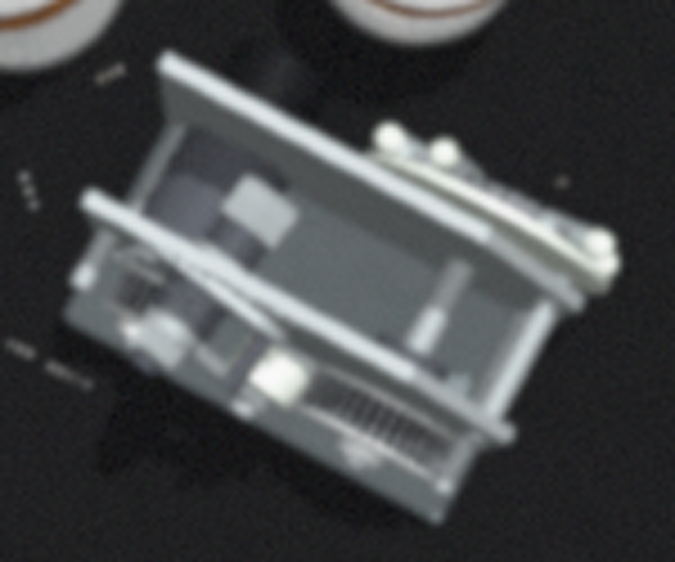

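```bash
cat > h.py <<'E'
import numpy as np
class Cam:
    def __init__(s,n,d=None):
        d=d or np.load(n); s.R=np.array(d["R"]);s.t=np.array(d["t"]);s.f=240/np.tan(np.radians(float(d["vertical_fov"]))/2);s.cx=float(d["cx"]);s.cy=float(d["cy"]);s.C=-s.R.T@s.t
    def ray(s,u,v):
        r=s.R.T@np.array([(u-s.cx)/s.f,(v-s.cy)/s.f,1]); return r/np.linalg.norm(r)
    def onz(s,u,v,z):
        r=s.ray(u,v); return s.C+r*(z-s.C[2])/r[2]
    def pix(s,X):
        p=s.R@X+s.t; return np.array([s.cx+s.f*p[0]/p[2],s.cy+s.f*p[1]/p[2]])
def tri(c1,p1,c2,p2):
    a,b=c1.ray(*p1),c2.ray(*p2)
    k=np.linalg.lstsq(np.c_[a,-b],c2.C-c1.C,rcond=None)[0]
    x,y=c1.C+k[0]*a,c2.C+k[1]*b
    return (x+y)/2,np.linalg.norm(x-y)
E
python3 - <<'E'
from h import *
np.set_printoptions(precision=1,suppress=True)
T=Cam("top0.npz");S=Cam("side0.npz")
tz=lambda x,y:(280+(x+.5)/4.5-.5,165+(y+.5)/4.5-.5)
sz=lambda x,y:(260+(x+.5)/4.5-.5,170+(y+.5)/4.5-.5)
print("bolt tri",tri(T,tz(259,213),S,sz(236,156)))
print("bolt top z157",T.onz(*tz(259,213),157),"side z157",S.onz(*sz(236,156),157))
for nm,a,b,z,sa,sb in(("front",(92,195),(415,370),168,(165,205),(410,110)),("rear",(168,60),(490,235),164,(93,152),(340,68))):
    A,B=T.onz(*tz(*a),z),T.onz(*tz(*b),z); d=B-A
    print(nm,"top",A,B,np.linalg.norm(d),np.degrees(np.arctan2(-d[0],-d[1])),np.degrees(np.arctan2(d[0],-d[1])))
    A2,B2=S.onz(*sz(*sa),z),S.onz(*sz(*sb),z); d=B2-A2
    print(nm,"side",A2,B2,np.linalg.norm(d),np.degrees(np.arctan2(d[0],-d[1])))
    print(tri(T,tz(*a),S,sz(*sa)),tri(T,tz(*b),S,sz(*sb)))
E
```

```text
bolt tri (array([586.2, -96.3, 157. ]), np.float64(0.2927924927764624))
bolt top z157 [586.4 -96.3 157. ] side z157 [586.1 -96.4 157. ]
front top [593.  -35.5 168. ] [ 526.9 -151.4  168. ] 133.42201017390033 29.700355943844933 -29.700355943844933
front side [588.6 -34.2 168. ] [ 523.3 -148.3  168. ] 131.41873808494864 -29.81237154014409
(array([591.7, -36.2, 166.2]), np.float64(3.4463069987950075)) (array([ 526. , -152. ,  165.3]), np.float64(2.3262363089050604))
rear top [642.7 -64.  164. ] [ 575.8 -180.2  164. ] 134.05117608398052 29.909079039246098 -29.909079039246098
rear side [640.6 -63.5 164. ] [ 570.4 -176.2  164. ] 132.7961606357991 -31.911561283730542
(array([642.1, -64.4, 163.2]), np.float64(1.624433049089704)) (array([ 574.5, -181.2,  160.5]), np.float64(3.57172238169612))
```

Triangulating the two views puts the bolt at about (586, -96), with a rotator yaw of about -29.8°. The plate spacing and edge lengths agree with the given dimensions. I'll travel high and straight towards it.

Emit:
send_rows:
  increments:
    - {"travel": [-2.8,-2.8,-1.2],"rot": [0,0,0],"jaw": -1}
    - {"travel": [-5.6,-5.6,-2.4],"rot": [0,0,0],"jaw": -1}
    - {"travel": [-8.4,-8.4,-3.6],"rot": [0,0,0],"jaw": -1}
    - {"travel": [-11.2,-11.2,-4.8],"rot": [0,0,0],"jaw": -1}
    - {"travel": [-14,-14,-6],"rot": [0,0,0],"jaw": -1}

```text
clock: 0.52
eef_pos: [264.1, 456.5, 291.4]
tool_rot: [-3.141, -0.0, 2.888]
force: [1.1, -0.3, 0.2]
width: 85.3
```

Emit:
send_rows:
  increments:
    - {"travel": [-2.8,-2.8,0],"rot": [0,0,0],"jaw": -1}
    - {"travel": [-5.6,-5.6,0],"rot": [0,0,0],"jaw": -1}
    - {"travel": [-8.4,-8.4,0],"rot": [0,0,0],"jaw": -1}
    - {"travel": [-11.2,-11.2,0],"rot": [0,0,0],"jaw": -1}
    - {"travel": [-14,-14,0],"rot": [0,0,0],"jaw": -1}

```text
clock: 0.93
eef_pos: [364.3, 285.9, 291.2]
tool_rot: [-3.141, -0.0, 2.888]
force: [0.2, 0.5, 0.0]
width: 85.5
```

Emit:
send_rows:
  increments:
    - {"travel": [-2.8,-2.8,0],"rot": [0,0,0],"jaw": -1}
    - {"travel": [-5.6,-5.6,0],"rot": [0,0,0],"jaw": -1}
    - {"travel": [-8.4,-8.4,0],"rot": [0,0,0],"jaw": -1}
    - {"travel": [-11.2,-11.2,0],"rot": [0,0,0],"jaw": -1}
    - {"travel": [-14,-14,0],"rot": [0,0,0],"jaw": -1}

```text
clock: 1.35
eef_pos: [464.6, 115.3, 291.2]
tool_rot: [-3.142, -0.0, 2.888]
force: [0.7, 0.6, 0.8]
width: 85.2
```

```bash
python3 - <<'E'
from cell import ctrl
print(ctrl.read_state())
E
```

```text
{'clock': 1.35, 'qpos': array([-0.44521319,  0.31446161,  0.19013883,  1.90136948, -0.07301127,
        0.93270728,  1.09649771]), 'qd': array([ 0.87376211,  0.1964555 ,  0.16667656, -0.28697257, -0.10300302,
        0.0935349 ,  1.07388665]), 'tau': array([ -3.69407885, -39.66661692,   1.88170798, -16.88485265,
         0.21683087,   0.12187395,  -1.11542165]), 'eef_pos': array([464.612978  , 115.33693484, 291.20061238]), 'tool_rot': array([-3.14153379e+00, -3.78694856e-04,  2.88792391e+00]), 'force': array([0.73695048, 0.60784293, 0.83761968]), 'torque': array([ 0.02449266, -0.06918505, -0.07141635]), 'width': 85.21901477250108}
```

Emit:
send_rows:
  increments:
    - {"travel": [-2.6,-2.6,0],"rot": [0,0,0.06],"jaw": -1}
    - {"travel": [-5.2,-5.2,0],"rot": [0,0,0.12],"jaw": -1}
    - {"travel": [-7.8,-7.8,0],"rot": [0,0,0.18],"jaw": -1}
    - {"travel": [-10.4,-10.4,0],"rot": [0,0,0.24],"jaw": -1}
    - {"travel": [-13,-13,0],"rot": [0,0,0.267],"jaw": -1}

```text
clock: 1.77
eef_pos: [557.8, -42.9, 291.0]
tool_rot: [-3.141, -0.001, 2.618]
force: [0.1, 0.4, 1.3]
width: 85.2
```

Emit:
send_rows:
  increments:
    - {"travel": [0,0,0],"rot": [0,0,0],"jaw": -1}
    - {"travel": [0,0,0],"rot": [0,0,0],"jaw": -1}

```text
clock: 1.93
eef_pos: [557.6, -43.9, 290.6]
tool_rot: [-3.14, -0.0, 2.616]
force: [-0.1, 0.1, -0.2]
width: 85.4
```

```bash
cat >> h.py <<'E'
from scipy.spatial.transform import Rotation as Ro
def todo(st,P):
    R=Ro.from_euler("xyz",st["tool_rot"]).as_matrix()
    return R.T@(np.array(P)-st["eef_pos"])
E
python3 - <<'E'
from cell import ctrl
from h import *
st=ctrl.read_state(); print(st["eef_pos"],st["tool_rot"],st["qpos"]); print(todo(st,[588.5,-97.4,240]))
E
```

```text
[557.56219825 -43.92481811 290.6285552 ] [-3.14006485e+00 -3.15204108e-04  2.61620444e+00] [-0.1685043   0.44670606  0.29219831  1.70236936 -0.14554526  1.01486676
  1.21913668]
[-53.60157297 -30.66876549  50.65857731]
```

Emit:
send_rows:
  increments:
    - {"travel": [-2,-1.2,0.8],"rot": [0,0,0],"jaw": -1}
    - {"travel": [-4,-2.4,2.5],"rot": [0,0,0],"jaw": -1}
    - {"travel": [-5.36,-3.07,4.5],"rot": [0,0,0],"jaw": -1}
    - {"travel": [-5.36,-3.07,5],"rot": [0,0,0],"jaw": -1}
    - {"travel": [-5.36,-3.07,5],"rot": [0,0,0],"jaw": -1}

```text
clock: 2.35
eef_pos: [587.0, -93.3, 239.2]
tool_rot: [-3.14, -0.005, 2.621]
force: [-0.1, 0.9, -0.3]
width: 85.6
```

```bash
python3 - <<'E'
from cell import ctrl,get_image
from h import *
import cv2
for n,(r,c) in(("side",(120,240)),("top",(140,260))):
    d=get_image(n); np.savez(n+"1.npz",**d); a=np.ascontiguousarray(d["color"][...,::-1])
    cv2.imwrite(f"pics/{n}1.png",cv2.resize(a[r:r+180,c:c+200],None,fx=3.3,fy=3.3,interpolation=cv2.INTER_CUBIC))
st=ctrl.read_state(); print(st["eef_pos"],st["tool_rot"],st["qpos"])
E
```

```text
[588.29430961 -92.5265975  241.46949972] [ 3.14066442e+00 -1.33853544e-03  2.62296365e+00] [-0.06505653  0.55144781  0.27612746  1.66822462 -0.17847383  0.94756198
  1.32898196]
```

View pics/side1.png

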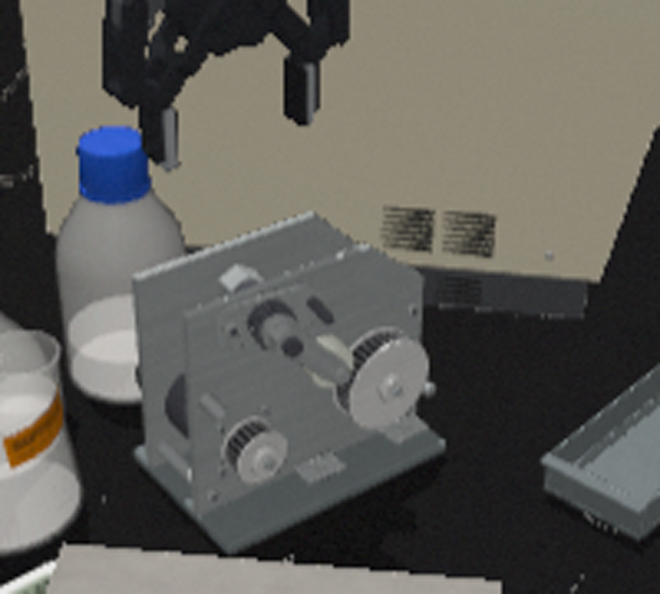

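View pics/top1.png

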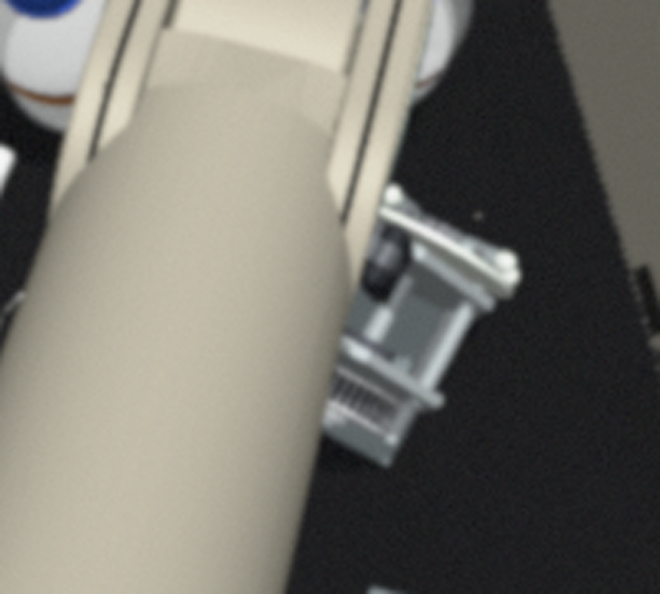

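Both fingers hang over the gap, with their tips at zoomed (170,165) and (302,122). I'll check them against the pose once it has settled.

Emit:
send_rows:
  increments:
    - {"travel": [0,0,0],"rot": [0,0,0],"jaw": -1}
    - {"travel": [0,0,0],"rot": [0,0,0],"jaw": -1}

```text
clock: 2.62
eef_pos: [589.0, -93.3, 242.4]
tool_rot: [3.14, 0.001, 2.623]
force: [0.3, -0.7, -0.2]
width: 85.2
```

```bash
python3 - <<'E'
from cell import ctrl
from h import *
np.set_printoptions(precision=2,suppress=True)
S=Cam("side1.npz"); st=ctrl.read_state(); print(st["eef_pos"],st["tool_rot"]); print(todo(st,[588.5,-97.4,200]))
q=lambda x,y:(240+(x+.5)/3.3-.5,120+(y+.5)/3.3-.5)
for z in(250,254): 
  a=S.onz(*q(170,167),z);b=S.onz(*q(303,123),z);print(a,b,(a+b)/2,np.linalg.norm(a-b))
E
```

```text
[588.98 -93.27 242.42] [3.14 0.   2.62]
[-1.58 -3.88 42.42]
[605.89 -55.06 250.  ] [ 560.4  -134.67  250.  ] [583.14 -94.87 250.  ] 91.6917638158611
[602.11 -48.56 254.  ] [ 557.09 -127.34  254.  ] [579.6  -87.95 254.  ] 90.73068274595013
```

Emit:
send_rows:
  increments:
    - {"travel": [-0.1,-0.3,1.5],"rot": [0,0,0],"jaw": -1}
    - {"travel": [-0.15,-0.35,3],"rot": [0,0,0],"jaw": -1}
    - {"travel": [-0.15,-0.35,3.8],"rot": [0,0,0],"jaw": -1}
    - {"travel": [-0.15,-0.35,3.8],"rot": [0,0,0],"jaw": -1}
    - {"travel": [-0.15,-0.35,3.8],"rot": [0,0,0],"jaw": -1}

```text
clock: 3.03
eef_pos: [588.3, -97.9, 203.6]
tool_rot: [3.141, -0.0, 2.621]
force: [0.3, -0.1, 0.5]
width: 85.3
```

Emit:
send_rows:
  increments:
    - {"travel": [0,0,0],"rot": [0,0,0],"jaw": -1}
    - {"travel": [0,0,0],"rot": [0,0,0],"jaw": -1}
    - {"travel": [0,0,0],"rot": [0,0,0],"jaw": -1}

```text
clock: 3.28
eef_pos: [588.7, -98.4, 204.1]
tool_rot: [3.141, 0.001, 2.621]
force: [-0.3, 0.4, -0.2]
width: 85.8
```

```bash
python3 - <<'E'
from cell import ctrl,get_image
from h import *
import cv2
np.set_printoptions(precision=3,suppress=True)
d=get_image("side");a=np.ascontiguousarray(d["color"][...,::-1])
cv2.imwrite(f"pics/side2.png",cv2.resize(a[120:300,240:420],None,fx=3.3,fy=3.3,interpolation=cv2.INTER_CUBIC))
st=ctrl.read_state(); print(st["eef_pos"],st["tool_rot"]); print(todo(st,[588.5,-97.4,130]))
E
```

```text
[588.61  -98.382 203.941] [3.141 0.001 2.621]
[ 0.659  0.76  73.941]
```

View pics/side2.png

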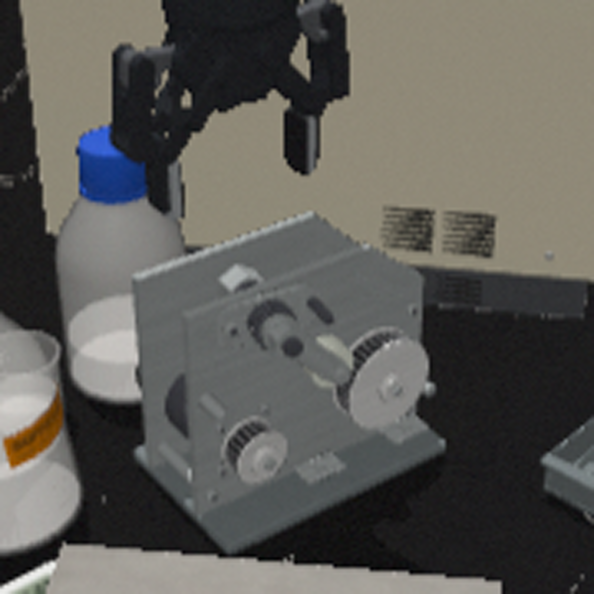

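The fingers are lined up over the gap. I'll lower them and watch the force.

Emit:
send_rows:
  increments:
    - {"travel": [0.06,0.08,1.2],"rot": [0,0,0],"jaw": -1}
    - {"travel": [0.06,0.08,2.4],"rot": [0,0,0],"jaw": -1}
    - {"travel": [0.06,0.08,3.6],"rot": [0,0,0],"jaw": -1}
    - {"travel": [0.06,0.08,4.5],"rot": [0,0,0],"jaw": -1}
    - {"travel": [0.06,0.08,4.5],"rot": [0,0,0],"jaw": -1}

```text
clock: 3.75
eef_pos: [587.0, -97.1, 156.7]
tool_rot: [-3.14, -0.003, 2.621]
force: [-0.4, 0.3, -0.1]
width: 85.8
```

Emit:
send_rows:
  increments:
    - {"travel": [0,0,0.8],"rot": [0,0,0],"jaw": -1}
    - {"travel": [0,0,1.6],"rot": [0,0,0],"jaw": -1}
    - {"travel": [0,0,2.6],"rot": [0,0,0],"jaw": -1}
    - {"travel": [0,0,2.6],"rot": [0,0,0],"jaw": -1}
    - {"travel": [0,0,2.6],"rot": [0,0,0],"jaw": -1}

```text
clock: 4.17
eef_pos: [587.6, -97.3, 131.6]
tool_rot: [-3.141, -0.001, 2.621]
force: [0.2, -0.4, 0.0]
width: 85.2
```

```bash
python3 - <<'E'
from cell import ctrl,get_image
from h import *
import cv2
np.set_printoptions(precision=3,suppress=True)
d=get_image("side");a=np.ascontiguousarray(d["color"][...,::-1])
cv2.imwrite(f"pics/side3.png",cv2.resize(a[140:280,260:400],None,fx=4.2,fy=4.2,interpolation=cv2.INTER_CUBIC))
st=ctrl.read_state(); print(st["eef_pos"],st["tool_rot"],st["force"]); print(todo(st,[588.5,-97.4,131]))
E
```

```text
[588.049 -97.4   132.103] [-3.141 -0.     2.621] [-0.082  0.217  0.182]
[-0.391  0.224  1.103]
```

View pics/side3.png

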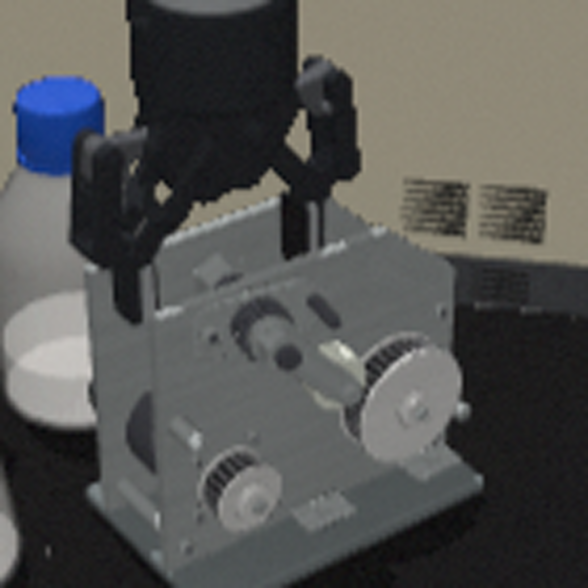

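The fingers straddle the head at zoomed (215,270) with no contact force. I'll close in stages.

Emit:
send_rows:
  increments:
    - {"travel": [0,0,0.1],"rot": [0,0,0],"jaw": 0.3}
    - {"travel": [0,0,0.1],"rot": [0,0,0],"jaw": 0.3}
    - {"travel": [0,0,0.1],"rot": [0,0,0],"jaw": 0.3}
    - {"travel": [0,0,0.1],"rot": [0,0,0],"jaw": 0.3}
    - {"travel": [0,0,0.1],"rot": [0,0,0],"jaw": 0.3}

```text
clock: 4.63
eef_pos: [588.2, -97.4, 131.5]
tool_rot: [3.141, 0.0, 2.621]
force: [0.6, 0.1, -0.4]
width: 30.0
```

Emit:
send_rows:
  increments:
    - {"travel": [0,0,0],"rot": [0,0,0],"jaw": 0.4}
    - {"travel": [0,0,0],"rot": [0,0,0],"jaw": 0.4}
    - {"travel": [0,0,0],"rot": [0,0,0],"jaw": 0.4}

```text
clock: 4.88
eef_pos: [587.7, -98.2, 131.5]
tool_rot: [-3.141, 0.0, 2.62]
force: [-2.8, -2.5, 3.6]
width: 25.4
```

```bash
python3 - <<'E'
from cell import ctrl
st=ctrl.read_state(); print(st["eef_pos"],st["tool_rot"],st["force"],st["torque"],st["width"])
E
```

```text
[587.73281123 -98.24506159 131.5058372 ] [-3.14069097e+00  3.21318918e-05  2.62003871e+00] [-2.78816988 -2.4753394   3.57008151] [-0.50042719  0.39555399 -0.06545311] 25.38340238654421
```

Emit:
send_rows:
  increments:
    - {"travel": [0,-0.07,0],"rot": [0,0,0],"jaw": 0.4}
    - {"travel": [0,-0.07,0],"rot": [0,0,0],"jaw": 0.6}
    - {"travel": [0,-0.07,0],"rot": [0,0,0],"jaw": 1}
    - {"travel": [0,-0.07,0],"rot": [0,0,0],"jaw": 1}
    - {"travel": [0,-0.07,0],"rot": [0,0,0],"jaw": 1}

```text
clock: 5.3
eef_pos: [587.7, -98.3, 131.8]
tool_rot: [3.141, 0.0, 2.619]
force: [-2.8, -0.9, 5.3]
width: 23.7
```

```bash
python3 - <<'E'
from cell import ctrl,get_image
from h import *
import cv2
np.set_printoptions(precision=3,suppress=True)
d=get_image("side");a=np.ascontiguousarray(d["color"][...,::-1])
cv2.imwrite(f"pics/side4.png",cv2.resize(a[140:280,260:400],None,fx=4.2,fy=4.2,interpolation=cv2.INTER_CUBIC))
st=ctrl.read_state(); print(st["eef_pos"],st["tool_rot"],st["force"],st["torque"],st["width"])
E
```

```text
[587.709 -98.294 131.786] [3.141 0.    2.619] [-1.846 -1.444  4.393] [-0.341  0.488 -0.404] 23.5067878278738
```

View pics/side4.png

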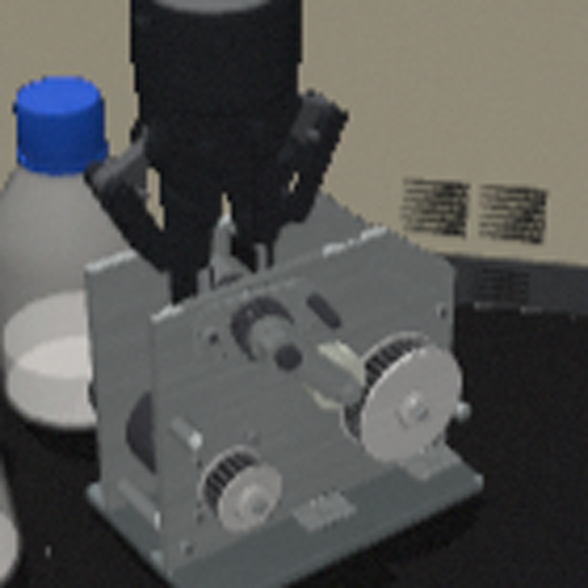

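The opening is 23.6 mm and both pads are on the head. I'll turn it gently about the bolt axis, 18 mm above the TCP.

Emit:
send_rows:
  increments:
    - {"travel": [0,-0.073,-0.002],"rot": [0.04,0,0],"jaw": 1}
    - {"travel": [0,-0.145,-0.006],"rot": [0.08,0,0],"jaw": 1}
    - {"travel": [0,-0.218,-0.013],"rot": [0.12,0,0],"jaw": 1}
    - {"travel": [0,-0.29,-0.023],"rot": [0.16,0,0],"jaw": 1}
    - {"travel": [0,-0.362,-0.036],"rot": [0.2,0,0],"jaw": 1}

```text
clock: 5.77
eef_pos: [585.9, -101.4, 132.2]
tool_rot: [-2.94, 0.0, 2.619]
force: [-1.9, -1.1, 2.6]
width: 23.6
```

```bash
python3 - <<'E'
from cell import ctrl,get_image
from h import *
import cv2
np.set_printoptions(precision=3,suppress=True)
d=get_image("side");a=np.ascontiguousarray(d["color"][...,::-1])
cv2.imwrite(f"pics/side5.png",cv2.resize(a[140:280,260:400],None,fx=4.2,fy=4.2,interpolation=cv2.INTER_CUBIC))
st=ctrl.read_state(); print(st["eef_pos"],st["tool_rot"],st["force"],st["torque"],st["width"],st["qpos"])
R=Ro.from_euler("xyz",st["tool_rot"]).as_matrix();print(R, np.arccos(-R[2,2]), st["eef_pos"]-18.2*R[:,2])
E
```

```text
[ 585.921 -101.489  132.153] [-2.935  0.     2.622] [-2.991 -3.364 10.235] [-0.946  0.74  -0.474] 23.594484545317776 [-0.21   0.748  0.382  1.702 -0.095  0.82   1.207]
[[-0.868  0.486 -0.101]
 [ 0.496  0.85  -0.178]
 [-0.    -0.205 -0.979]] 0.20614662268011344 [587.768 -98.253 149.968]
```

View pics/side5.png

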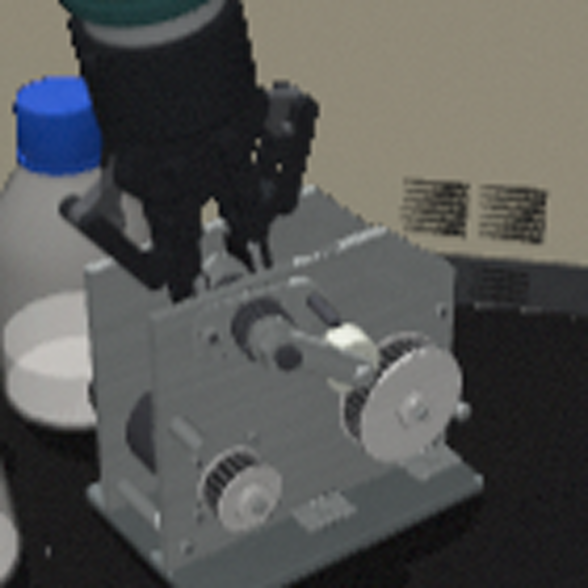

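The roller has risen from zoomed y≈375 to 345 and the pivot is unmoved. I'll continue.

Emit:
send_rows:
  increments:
    - {"travel": [0,-0.073,-0.002],"rot": [0.04,0,0],"jaw": 1}
    - {"travel": [0,-0.145,-0.006],"rot": [0.08,0,0],"jaw": 1}
    - {"travel": [0,-0.218,-0.013],"rot": [0.12,0,0],"jaw": 1}
    - {"travel": [0,-0.273,-0.021],"rot": [0.15,0,0],"jaw": 1}
    - {"travel": [0,-0.326,-0.029],"rot": [0.18,0,0],"jaw": 1}

```text
clock: 6.23
eef_pos: [584.3, -104.2, 133.1]
tool_rot: [-2.76, 0.0, 2.62]
force: [-1.3, -1.7, 4.2]
width: 23.3
```

```bash
python3 - <<'E'
from cell import ctrl,get_image
from h import *
import cv2
np.set_printoptions(precision=3,suppress=True)
d=get_image("side");a=np.ascontiguousarray(d["color"][...,::-1])
cv2.imwrite(f"pics/side6.png",cv2.resize(a[140:280,260:400],None,fx=4.2,fy=4.2,interpolation=cv2.INTER_CUBIC))
st=ctrl.read_state(); print(st["eef_pos"],st["tool_rot"],st["force"],st["torque"],st["width"],st["qpos"])
R=Ro.from_euler("xyz",st["tool_rot"]).as_matrix();print(R, np.arccos(-R[2,2]), st["eef_pos"]-18.2*R[:,2])
E
```

```text
[ 584.337 -104.242  133.114] [-2.756 -0.     2.622] [-2.473 -3.373  9.411] [-0.644  0.597 -0.351] 23.619165794900123 [-0.331  0.823  0.478  1.633 -0.005  0.93   1.095]
[[-0.868  0.46  -0.187]
 [ 0.496  0.804 -0.326]
 [ 0.    -0.376 -0.927]] 0.38554722508452866 [587.736 -98.301 149.978]
```

View pics/side6.png

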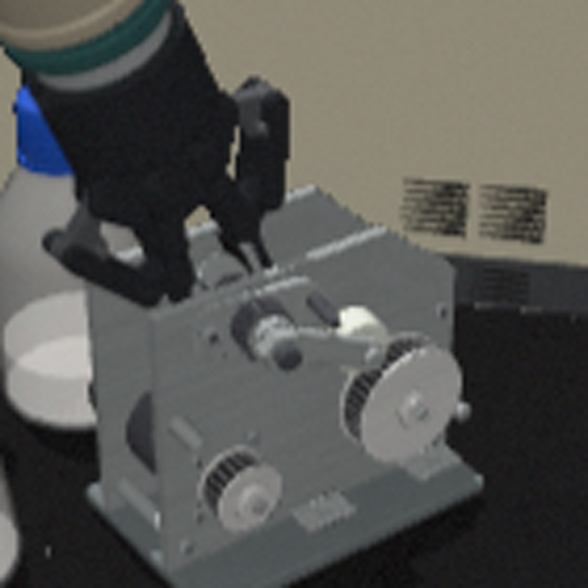

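The arm is nearing its stop pin at zoomed (322,308), and contact forces are still small. I'll continue gently.

Emit:
send_rows:
  increments:
    - {"travel": [0,-0.055,-0.001],"rot": [0.03,0,0],"jaw": 1}
    - {"travel": [0,-0.109,-0.003],"rot": [0.06,0,0],"jaw": 1}
    - {"travel": [0,-0.164,-0.007],"rot": [0.09,0,0],"jaw": 1}
    - {"travel": [0,-0.2,-0.011],"rot": [0.11,0,0],"jaw": 1}
    - {"travel": [0,-0.2,-0.011],"rot": [0.11,0,0],"jaw": 1}

```text
clock: 6.7
eef_pos: [583.4, -105.8, 134.0]
tool_rot: [-2.647, -0.0, 2.622]
force: [-2.1, -0.8, 8.3]
width: 23.1
```

```bash
python3 - <<'E'
from cell import ctrl,get_image
from h import *
import cv2
np.set_printoptions(precision=3,suppress=True)
d=get_image("side");a=np.ascontiguousarray(d["color"][...,::-1])
cv2.imwrite(f"pics/side7.png",cv2.resize(a[140:280,260:400],None,fx=4.2,fy=4.2,interpolation=cv2.INTER_CUBIC))
st=ctrl.read_state(); print(st["eef_pos"],st["tool_rot"],st["force"],st["torque"],st["width"],st["qpos"])
R=Ro.from_euler("xyz",st["tool_rot"]).as_matrix();print(R[:,2], np.arccos(-R[2,2]), st["eef_pos"]-18.2*R[:,2],"moment about tool x",R.T@st["torque"])
E
```

```text
[ 583.466 -105.783  133.977] [-2.648 -0.     2.622] [-1.003 -1.712  6.546] [-0.157  0.458 -0.25 ] 23.660554304715653 [-0.389  0.876  0.524  1.589  0.04   1.001  1.042]
[-0.235 -0.411 -0.881] 0.49334351896208384 [587.749 -98.303 150.007] moment about tool x [0.364 0.4   0.068]
```

View pics/side7.png

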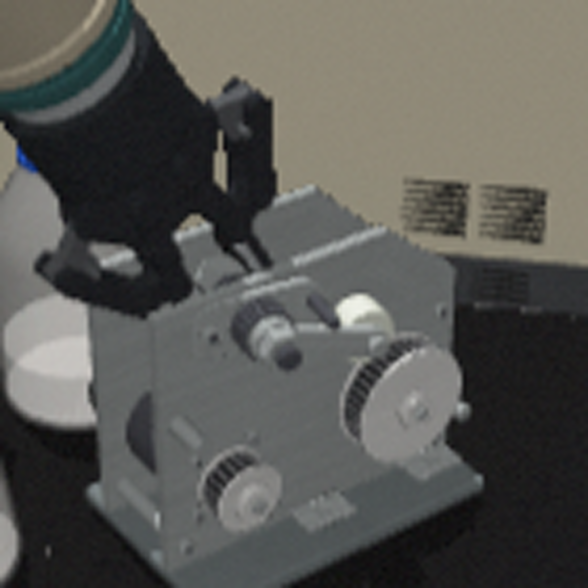

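The roller arm is at the stop pin, or within a hair of it, at zoomed (330,320). I'll add a small amount and settle, watching for the stop.

Emit:
send_rows:
  increments:
    - {"travel": [0,-0.027,0],"rot": [0.015,0,0],"jaw": 1}
    - {"travel": [0,-0.055,-0.001],"rot": [0.03,0,0],"jaw": 1}
    - {"travel": [0,-0.055,-0.001],"rot": [0.03,0,0],"jaw": 1}
    - {"travel": [0,-0.055,-0.001],"rot": [0.03,0,0],"jaw": 1}
    - {"travel": [0,-0.055,-0.001],"rot": [0.03,0,0],"jaw": 1}

```text
clock: 7.17
eef_pos: [583.2, -106.2, 134.2]
tool_rot: [-2.619, 0.0, 2.621]
force: [-0.8, -1.0, 6.5]
width: 23.6
```

```bash
python3 - <<'E'
from cell import ctrl,get_image
from h import *
import cv2
np.set_printoptions(precision=3,suppress=True)
for n in("side","top"):
  d=get_image(n);a=np.ascontiguousarray(d["color"][...,::-1])
  if n=="side": cv2.imwrite(f"pics/side8.png",cv2.resize(a[140:280,260:400],None,fx=4.2,fy=4.2,interpolation=cv2.INTER_CUBIC))
  else: cv2.imwrite("pics/top8.png",a)
for i in range(1):
  st=ctrl.read_state(); print(st["eef_pos"],st["force"],st["torque"],st["width"],abs(st["qd"]).max())
R=Ro.from_euler("xyz",st["tool_rot"]).as_matrix();print(np.arccos(-R[2,2]), st["eef_pos"]-18.2*R[:,2],"moment tool",R.T@st["torque"])
E
```

```text
[ 583.187 -106.177  134.225] [-1.162 -2.074  6.813] [ 0.052  0.342 -0.284] 23.52184847006955 0.0017452562638071
0.5220207219669039 [587.702 -98.304 150.001] moment tool [0.125 0.421 0.085]
```

View pics/side8.png

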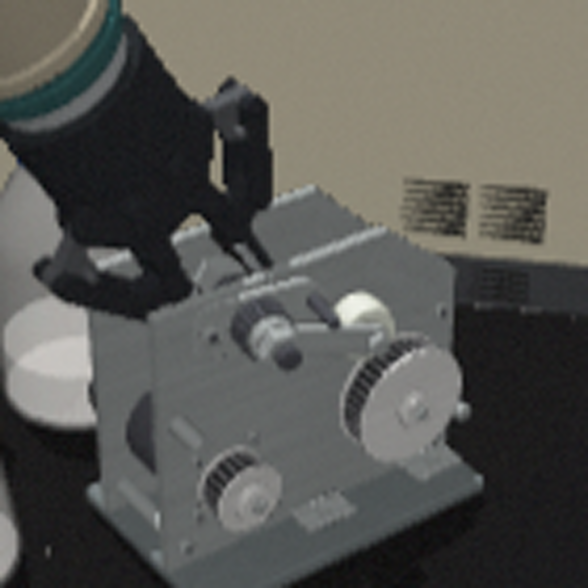

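View pics/top8.png

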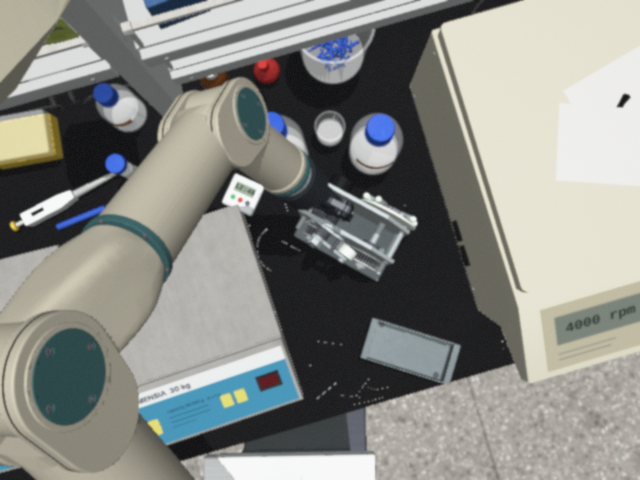

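The hand turned another 0.03 rad while the roller barely moved, from zoomed (362,314) to (363,312), so the stop is reached. The guard, timer and beaker are where they were. One angle check from the roller positions before handing in.

```bash
python3 - <<'E'
import cv2
from h import *
S=Cam("side0.npz")
def roller(f,s):
    a=cv2.imread(f); h=cv2.cvtColor(a,cv2.COLOR_BGR2HSV)
    b=a.astype(int); m=((a.min(2)>135)&(b[...,2]-b[...,0]>8)).astype(np.uint8)
    m[:int(120*s/4.2)]=0; m[:, :300]=0; m[:,405:]=0; 
    n,l,st,c=cv2.connectedComponentsWithStats(m); i=1+st[1:,4].argmax(); return c[i],st[i]
import sys
xh=np.array([.868,-.497,0]);yh=np.array([.497,.868,0])
P=np.array([587.7,-98.3,150])
piv=P-(24+6+15)*xh
def ang(p):
    r=S.ray(260+(p[0]+.5)/4.2-.5,140+(p[1]+.5)/4.2-.5); k=((piv-S.C)@xh)/(r@xh); d=S.C+k*r-piv
    return d@yh,d[2],np.hypot(d@yh,d[2]),np.arctan2(-d[2],-d@yh)
for i in(4,5,6,7,8):
    c,st=roller(f"pics/side{i}.png",4.2); print(i,c,st,np.round(ang(c),3))
E
```

```text
4 [342.71875 350.3125 ] [340 347   7   8  32] [-41.531 -32.456  52.709   0.663]
5 [356.40340909 339.        ] [344 328  23  19 176] [-49.873 -29.107  57.745   0.528]
6 [364.6576087  322.63586957] [347 312  32  19 184] [-54.764 -21.359  58.782   0.372]
7 [369.37931034 306.02068966] [357 296  24  20 145] [-57.423 -12.645  58.799   0.217]
8 [360.29135802 308.74567901] [337 295  51  27 405] [-51.837 -12.051  53.22    0.228]
```

```bash
python3 - <<'E'
from cell import ctrl
print(ctrl.finish_job())
st=ctrl.read_state(); print(st["clock"],st["eef_pos"],st["force"],st["width"])
E
```

```text
the job is handed in; nothing more can be done
None
the job is handed in; nothing more can be done
```

The fingers went down into the gap and gripped the bolt head. They turned it about its axis to the stop pin in small steps, and I handed the job in with the grip still closed. The job gives no verdict, so the result rests on these last checks:

- **Grip:** the opening was 23.5 mm, against 24 mm across flats. The arm was still (0.002 rad/s at most) and the outside force on the tool was about 7 N.
- **Turn:** the hand leans 0.522 rad. Over the last 0.03 rad of it, the roller and arm stayed at the pin in the side view, and the tool moment about the turning axis shifted by 0.24 N m, as it would against the stop.
- **Roller angle:** between two mid-turn pictures the image estimate gave 0.31 rad, against 0.29 rad of hand turn. Measured from the rest picture it gave only about 0.44 rad in all. Only a sliver of the roller was picked out in that picture, so I trust that figure less, but it is close to the 0.42 rad limit.
- **Surroundings:** nothing came near the roller arm. By eye in the last top view, the guard, timer and beaker had not moved.

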